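Check a locating pin on the GO and NO-GO gap gauges

TASK

Gauge the steel locating pin that stands in the black holder before it goes into the centrifuge: push it down through the gap of the green GO gauge until its collar rests on the jaws, then take it out and try it upright in the gap of the red NO-GO gauge, leaning on it with a steady push of about 10 N for a second, which the gap must withstand. Then stand the passed pin fully down in the blue holder and let go. Never force the pin against a gauge (25 N is too much), and leave the other things on the bench where they are.

Things in the scene. Friction and masses are not known exactly. Their poses are not given: they have to be found in the camera images.
- pin_grip (a point): Middle of the pin's round aluminium handle, on the axis, z along the pin (up). The loose pin is 92 mm tall, 0.08 to 0.17 kg. Upwards from the tip: taper 11 to 14 mm diameter over 3 mm, steel shank 14 mm up to 40 mm, collar 26 mm from 40 to 46 mm, handle 17 mm from 46 to 92 mm. This point is 70 mm above the tip, 30 mm above the collar's underside.
- go_gap (a point): Middle of the GO gap, level with the tops of its two steel jaws, the gauge's highest part, 75 mm over the bench. The gap is 15.5 mm wide along this point's y; jaws 30 mm long along x, 18 mm thick, 3 mm bevel at the upper edges, open at the ends, room below for the shank. The jaws sit on a stiff cushion that gives about 0.2 mm per newton.
- nogo_gap (a point): Middle of the NO-GO gap at the MEAN height of its jaw tops, 75 mm over the bench: the real tops are anywhere from 15 mm below to 15 mm above this point, not measured. The gap is 12 mm wide along this point's y (1.5 mm bevel at the upper edges), the jaws 30 mm long along x; only the first 1 to 4 mm of the pin's tip can enter.
- in_holder_mouth (a point): Centre of the mouth of the hole in the black fixed holder block (56 x 56 x 40 mm); hole 17 mm wide, 32 mm deep, this point is on the top face. The pin stands here at the start, its tip on the hole's floor.
- ok_holder_mouth (a point): Centre of the mouth of the hole in the blue fixed holder block, of the same sizes (top face 40 mm over the bench, hole 17 mm wide with a 2 mm bevel, 32 mm deep). Fully down, the middle of the pin's handle is 38 mm above this point.
- pin: The steel pin with aluminium handle, upright in the black holder at the start; origin at the centre of its tip, z along it.
- go_gauge: Green GO gauge, fixed, base 80 x 110 mm; origin under the middle of its base, y across the gap. A brass spring plunger in the +y jaw's face, 11 mm below the jaw tops, stands 2 mm into the gap and presses the pin sideways with about 4 N and drags on it by 2 to 4 N, well before the collar meets the jaws.
- nogo_gauge: Red NO-GO gauge, fixed, base 80 x 110 mm; origin under the middle of its base, y across the gap. Its head is clamped on two posts (45 mm either side along y, tops 91 mm over the bench) at a height left by the last user; the jaws in it sit on a stiff cushion that gives about 0.2 mm per newton.
- petri_dish: Bystander: petri dish, 63 mm wide, 13 mm high, between the holders; origin at the centre of its underside.
- marker_black: Bystander: black and white marker pen, 129 mm long, lying in front of the gauges; origin under its middle, y along it.
- film_box: Bystander: small black and yellow carton, 40 x 55 x 32 mm, behind the gauges; origin at the centre of its underside.
- vial_2: Bystander: white vial with teal cap, 26 mm wide, 78 mm high, behind the gauges; origin at the centre of its underside.
There are look-alikes about, which are no part of the job. There is more than one size of the nogo_gauge; the job needs the largest.

How it is judged:
On the way, in this order (a step that is already met when the one before it is completed fails the run):
1. the pin stands upright in the GO gap, pushed through until its collar is within 2 mm of the free height of the jaw tops, or below it (z of pin_grip in the frame of go_gap between 0.023 and 0.032 m and y of pin_grip in the frame of go_gap between -0.004 and 0.004 m and x of pin_grip in the frame of go_gap between -0.012 and 0.012 m and angle between pin_grip's own z axis and vertical below 0.12 rad), for 0.2 s.
2. the pin, upright on the NO-GO gap, is pushed against its jaws with 5 to 25 N for at least 0.4 s and is stopped (contact force between pin and nogo_gauge above 5 N and z of pin_grip in the frame of nogo_gap above 0.041 m and y of pin_grip in the frame of nogo_gap between -0.004 and 0.004 m and x of pin_grip in the frame of nogo_gap between -0.012 and 0.012 m and angle between pin_grip's own z axis and vertical below 0.12 rad), for 0.4 s.
At the end, for the whole second after the job is handed in: The pin stands in the blue holder, fully down (within 3 mm), its handle within 6 mm of the hole's axis, upright within 0.12 rad, released and at rest (horizontal distance between pin_grip and ok_holder_mouth below 0.006 m and z of pin_grip in the frame of ok_holder_mouth below 0.041 m and angle between pin_grip's own z axis and vertical below 0.12 rad and linear speed of pin below 0.02 m/s); the robot touches nothing.
It fails at once if the pin is pushed against the NO-GO gauge with more than 25 N (contact force between pin and nogo_gauge above 25 N).
It fails at once if the pin is pushed against the GO gauge with more than 25 N (contact force between pin and go_gauge above 25 N).
It fails at once if a bystander is moved by more than 25 mm (distance of any of petri_dish, marker_black, film_box, vial_2 from where it was at the start of the episode above 0.025 m).
It also fails if it takes over 67 s, if anything falls off the work surface, if the arm or the gripper's body presses on something with over 40 N, if the wrist force passes 120 N, or if a joint passes its speed limit or range.

ROBOT

A 6-joint arm with a two-finger parallel gripper is mounted at the origin on a cart in front of the work surface, level with it; the furniture and walls round the work are solid. World frame = base frame: x ahead of the robot, y to its left, z up, the work surface at z = 0. Lengths are in m, angles in rad, forces in N, time in s.
With the tool pointing down it reaches from about 0.225 to 0.875 m from the base axis. Payload 3.4 kg.
Tool frame: the origin (TCP) lies at the very end of the fingers, on their centre line; the grasp point (between the pads) lies 19 mm behind it; z points along the fingers, y is the line along which they close (so a half turn about z gives the same grasp; the last joint's range is limited). The gripper opens to 85 mm and grips with 20 to 120 N. Pads are 22 mm wide; open, the fingers measure 114 mm over their backs; the gripper's body (76 mm by 85 mm) begins 54 mm behind the grasp point. The pads swing forward as they close: fully open they stand 13 mm farther back than shut.
Start: joints at [-1.352, 0.276, 1.505, -0, 1.361, -0.121], TCP at [0.192, -0.542, 0.231] pointing down, gripper open.
Joint ranges: [-2.89, 2.89], [-0.75, 2.08], [0.22, 2.7], [-1.18, 4.32], [0.11, 2.71], [-2.7, 2.7]. Speed limits (rad/s): [2.57, 2.57, 3.14, 3.14, 3.14, 3.14].

INTERFACE

Orientations are given as a unit quaternion [w, x, y, z].
In Python, from rig import get_state, optics, sign_off gives the robot as it stands.
- The arm moves only by the tool send_rows, never from a script. Its argument "increments" is a list of rows, each an object with "gripper": the gripper's target within -1 to 1 (shut at 1, half-way at 0, fully open at -1); "linear": the shift along the world's x, y, z in m, a list of three; "delta_rot": the turn, a rotation vector about the world's x, y, z in rad, a list of three. In form: [{"gripper": gripper, "linear": [dx, dy, dz], "delta_rot": [rx, ry, rz]}, ...]. A call has 1 to 8 rows; each row is the pose to reach, as a shift and turn from the pose commanded when the call began; what a row does not reach only later rows make up. A row lasts 1/10 s, in which the tool goes at most 50 mm and 8.59 degrees, less where a joint would pass 70% of its speed; a pose out of reach is approached as far as the arm can. A call with a gripper value outside its range is refused whole. The fingers move at their own pace and stop on an object; "newtons" is the grip in N (left out, the last holds). Time passes only in rows, so rows that repeat a pose let the fingers close. It gives the time, the measured TCP pose, the force, the opening and the grip force at its end, in the units of the state.
- get_state(): the state, without advancing time (a new reading comes with each control period).
- optics.get_image(name): name is "scene" or "top"; returns a dict with "pixels" (384x512x3 uint8, blue, green, red), "K" (3x3 intrinsics, pixels), "rvec" (rotation vector, rad) and "tvec" (3), from world to camera coordinates, as OpenCV has them. Camera axes: x right, y down, z forward; pixel columns grow to the right and rows downward; lengths in m; the calibration is good to about 2 mm. A picture is of the moment at which its call begins. There is no depth.
- sign_off(): hands the job in; it is judged then, once.
The state is a dict: "clock": time; "qpos": joint angles; "qd": joint speeds; "effort": joint torques, N m; "position": TCP position; "ee_rot": TCP orientation; "contact_force": force on the tool from outside, world axes, zero at the start; "moment": the same for the moment, N m; "width": finger opening in m; "gripper_force": force on a finger pad.
Only numpy, scipy, OpenCV 4.12 (cv2) and the standard library are available. Lean on these libraries where they do the work, as an engineer would, in place of code of your own. Each camera call takes 0.05 s, during which the arm holds its last target. There are 200 camera calls.

## Working session

There is one attempt and no reset: what is moved stays moved. The work goes in short steps, Python scripts to look and compute and a tool call to move; the robot and the scene stay as the last step left them, time stands still between calls to the robot, and variables do not carry over. Pictures are saved under pics/ and viewed, at most 13 in all, crops included, and the job is handed in when it is done.

Besides the shell and the picture viewer there is one more tool, called after ">>>" by a JSON object that holds its "name" and its "arguments". send_rows: Moves the arm, as the interface text tells. Its arguments: {"type":"object","properties":{"increments":{"type":"array"},"newtons":{"type":"number"}},"required":["increments"]}

```bash
mkdir -p pics; cat > h.py <<'E'
import numpy as np, cv2
from rig import get_state, optics, sign_off
def cam(n):
    d=optics.get_image(n); d['R']=cv2.Rodrigues(np.array(d['rvec'],float))[0]; d['t']=np.array(d['tvec'],float).ravel(); d['K']=np.array(d['K'],float); d['pixels']=np.array(d['pixels'],np.uint8); return d
def ray(d,u,v,z):
    c=-d['R'].T@d['t']; r=d['R'].T@np.linalg.solve(d['K'],[u,v,1.]); return c+r*(z-c[2])/r[2]
def proj(d,p):
    q=d['K']@(d['R']@np.array(p,float)+d['t']); return q[:2]/q[2]
E
python3 - <<'E'
from h import *
for n in("scene","top"):
    d=cam(n); cv2.imwrite(f"pics/{n}0.png",cv2.resize(d['pixels'],None,fx=1.5,fy=1.5,interpolation=cv2.INTER_CUBIC)); print(n,d['K'].round(1).tolist(),(-d['R'].T@d['t']).round(3),d['R'].round(2).tolist())
print(get_state())
E
```

```text
scene [[351.4, 0.0, 253.7], [0.0, 351.4, 194.5], [0.0, 0.0, 1.0]] [-0.027  0.513  0.84 ] [[-0.62, -0.78, -0.0], [-0.56, 0.45, -0.7], [0.55, -0.43, -0.72]]
top [[357.0, 0.0, 261.8], [0.0, 357.0, 196.0], [0.0, 0.0, 1.0]] [0.358 0.063 1.073] [[0.0, -1.0, 0.0], [-0.98, -0.0, -0.22], [0.22, -0.0, -0.98]]
{'clock': 0.1, 'qpos': array([-1.35198897e+00,  2.76531462e-01,  1.50595054e+00,  8.38362279e-06,
        1.36068267e+00, -1.21038671e-01]), 'qd': array([-1.04408271e-03, -3.55141000e-04, -3.51741350e-03,  1.92410997e-03,
        7.57091264e-04, -4.34419650e-05]), 'effort': array([ 1.33155841e-03, -4.17698514e+01, -2.46405494e+01, -1.69292643e-04,
        5.82688081e-03,  9.13503641e-06]), 'position': array([ 0.19155324, -0.54169373,  0.23054868]), 'ee_rot': array([-7.85270984e-04,  9.85597633e-01,  1.69105554e-01, -3.43142266e-05]), 'contact_force': array([-0.88821788, -0.17692031, -1.19243982]), 'moment': array([ 0.05023543, -0.02105373, -0.02741547]), 'gripper_force': 0.0, 'width': 0.08544641906401214}
```

View pics/scene0.png

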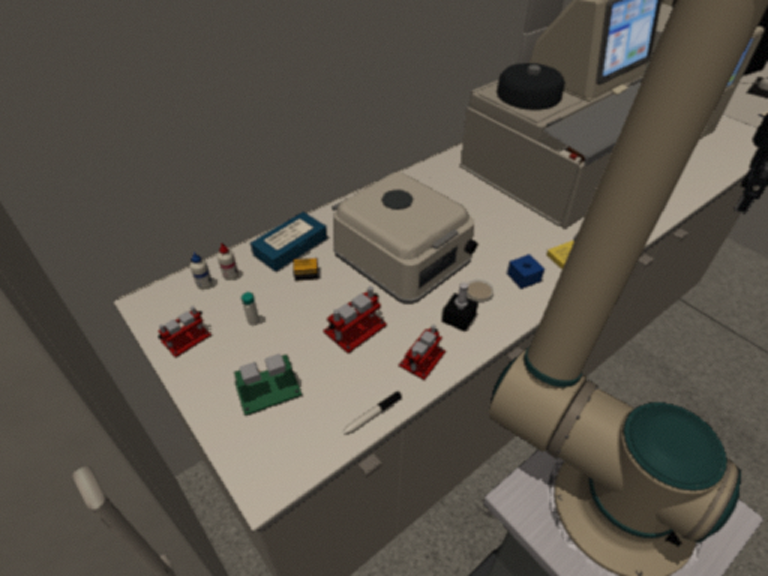

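View pics/top0.png

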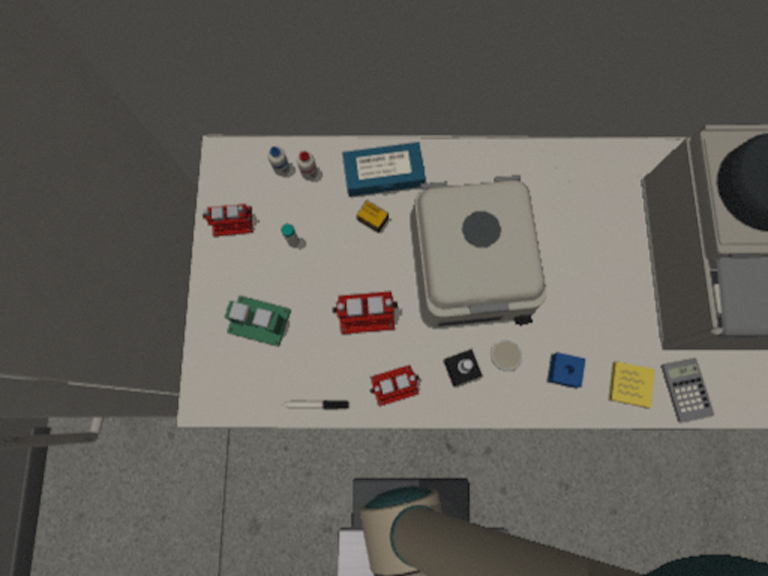

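The red candidates in the top view (1.5x pixels) are (232,219), (366,312) and (395,385). The one at (366,312) looks largest. I'll measure all of them and confirm in an enlarged crop.

```bash
cat > meas.py <<'E'
from h import *
ds={n:cam(n) for n in("scene","top")}
t=ds['top']; I=t['pixels']; s=ds['scene']['pixels']
np.savez('d.npz',top=I,scene=s)
def blobs(d,lo,hi,mn=40):
    m=cv2.inRange(cv2.cvtColor(d['pixels'],cv2.COLOR_BGR2HSV),lo,hi)
    n,_,st,ce=cv2.connectedComponentsWithStats(m); return [(ce[i].round(1),st[i].tolist(),cv2.minAreaRect(np.argwhere(_==i)[:,::-1].astype(np.float32))) for i in range(1,n) if st[i,4]>mn]
if __name__=="__main__":
    for nm,lo,hi in(("red",(0,150,60),(8,255,255)),("green",(50,80,30),(85,255,255)),("blue",(105,150,40),(125,255,255)),("black",(0,0,0),(180,255,28))):
        for c,st,r in blobs(t,lo,hi):
            if c[0]<430 and c[1]<285 and c[1]>85: print(nm,c,st,[np.round(x,1) for x in r],'z0',ray(t,*c,0)[:2].round(3))
    g=np.hstack([cv2.resize(I[180:275,215:310],None,fx=4,fy=4,interpolation=cv2.INTER_CUBIC),cv2.resize(I[180:275,140:235],None,fx=4,fy=4,interpolation=cv2.INTER_CUBIC)])
    # panel A: nogo (215..310,180..275), panel B: go
    cv2.imwrite('pics/crop1.png',cv2.convertScaleAbs(g,alpha=1.5))
    h=np.hstack([cv2.resize(s[185:280,205:300],None,fx=4,fy=4,interpolation=cv2.INTER_CUBIC),cv2.resize(s[150:245,280:375],None,fx=4,fy=4,interpolation=cv2.INTER_CUBIC)])
    cv2.imwrite('pics/crop2.png',cv2.convertScaleAbs(h,alpha=1.5))
E
python3 meas.py
```

```text
red [154.2 149.3] [137, 137, 31, 20, 274] [array([153.2, 148.6]), array([17.7, 29.5]), np.float64(74.7)] z0 [0.752 0.401]
red [243.9 210.4] [224, 195, 39, 28, 538] [array([243. , 208.2]), array([25. , 37.6]), np.float64(85.0)] z0 [0.557 0.114]
red [262.8 257.2] [248, 244, 31, 26, 322] [array([262.9, 256.5]), array([19.8, 29.1]), np.float64(72.9)] z0 [0.416 0.056]
green [174.  215.1] [152, 198, 41, 32, 601] [array([172.3, 213.4]), array([35.4, 25.7]), np.float64(15.9)] z0 [0.541 0.326]
blue [377.6 246.5] [366, 236, 24, 22, 397] [array([377.4, 246.5]), array([21.7, 19.6]), np.float64(9.5)] z0 [ 0.448 -0.287]
black [223.3 269.5] [216, 268, 16, 4, 45] [array([223.5, 269.5]), array([ 3., 15.]), np.float64(90.0)] z0 [0.38  0.172]
```

View pics/crop1.png

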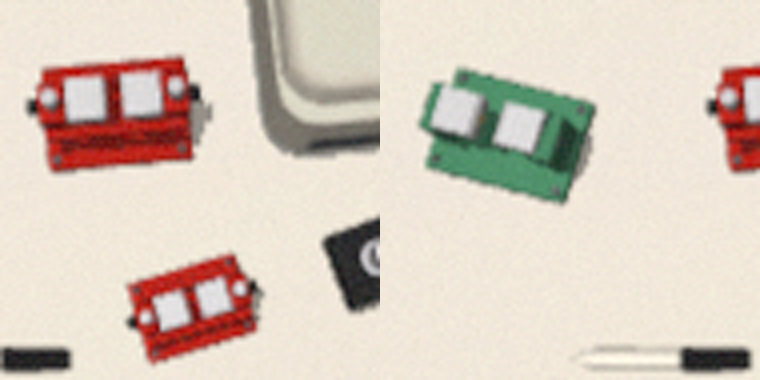

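View pics/crop2.png

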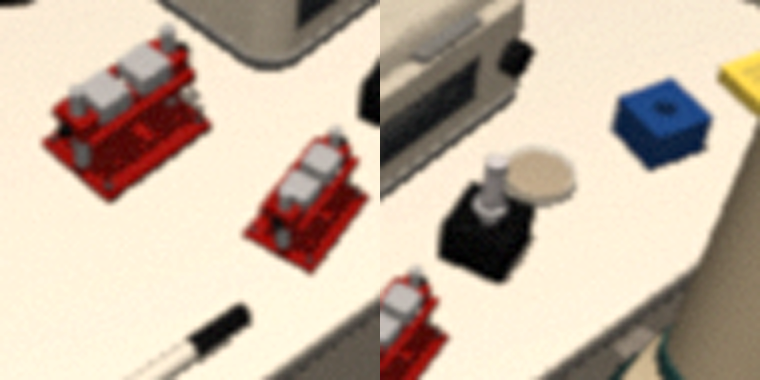

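Panel A shows the NO-GO candidates. The big one's posts are at about (227,204) and (259,201), 32 px or about 88 mm apart, which fits the stated 90 mm. The one at (263,257) spans only about 68 mm, and the one at (154,149) is small too, so (243,208) is the one for the job. Next I'll turn these into positions.

```bash
cat > m2.py <<'E'
from h import *
ds={n:cam(n) for n in("scene","top")}; t=ds['top']; s=ds['scene']
def tri(pt,ps):
    A=[];b=[]
    for d,p in((t,pt),(s,ps)):
        P=d['K']@np.c_[d['R'],d['t']]
        for k in(0,1): r=p[k]*P[2]-P[k]; A.append(r[:3]); b.append(-r[3])
    return np.linalg.lstsq(np.array(A),np.array(b),rcond=None)[0]
def grey(d,x0,y0,x1,y1,vmin,smax=25):
    I=cv2.resize(d['pixels'][y0:y1,x0:x1],None,fx=4,fy=4,interpolation=cv2.INTER_CUBIC); H=cv2.cvtColor(I,cv2.COLOR_BGR2HSV)
    m=cv2.inRange(H,(0,0,vmin),(180,smax,255)); n,l,st,ce=cv2.connectedComponentsWithStats(m)
    return [((ce[i]-1.5)/4+[x0,y0],st[i,4]/16,st[i,2:4]/4) for i in range(1,n) if st[i,4]>60]
if __name__=="__main__":
    for nm,d,b in(("nogo top",t,(222,192,264,212)),("nogo sc",s,(215,190,255,232)),("go top",t,(150,192,186,222)),("go sc",s,(152,232,202,262)),("pin top",t,(298,232,322,258)),("pin sc",s,(392-95,185,415-95,208))):
        print(nm,[(c.round(1).tolist(),a,w.tolist()) for c,a,w in grey(d,*b,90)])
    a=ray(t,227.2,204.2,.091);b=ray(t,259.2,201.5,.091);print('posts',a,b,np.linalg.norm(a-b),(a+b)/2)
E
python3 m2.py; python3 - <<'E'
import numpy as np,cv2
d=np.load('d.npz')
c=lambda I,x,y,w,h:cv2.resize(I[y:y+h,x:x+w],(400,300),interpolation=cv2.INTER_CUBIC)
t,s=d['top'],d['scene']
cv2.imwrite('pics/crop3.png',cv2.convertScaleAbs(np.vstack([np.hstack([c(t,222,186,48,36),c(t,148,192,48,36)]),np.hstack([c(s,213,188,48,36),c(s,154,230,48,36)])]),alpha=1.1))
E
```

```text
nogo top [([238.5, 194.1], np.float64(130.9375), [42.0, 13.25]), ([249.9, 203.3], np.float64(92.1875), [10.25, 10.5]), ([235.8, 204.4], np.float64(97.6875), [10.25, 10.75]), ([258.5, 201.3], np.float64(9.75), [3.0, 4.0]), ([226.7, 204.1], np.float64(9.3125), [3.5, 3.75]), ([222.5, 209.7], np.float64(5.25), [2.25, 3.5])]
nogo sc [([246.5, 192.1], np.float64(5.3125), [3.0, 3.0]), ([240.2, 200.4], np.float64(60.5), [11.5, 9.0]), ([229.6, 207.2], np.float64(67.0), [14.0, 9.0])]
go top [([165.5, 199.3], np.float64(415.875), [36.0, 21.75]), ([174.3, 211.5], np.float64(113.1875), [13.25, 12.75]), ([150.8, 216.0], np.float64(19.125), [3.25, 9.75])]
go sc [([182.7, 241.3], np.float64(94.625), [12.75, 11.25]), ([165.7, 247.0], np.float64(94.0625), [12.5, 11.0])]
pin top [([311.3, 236.0], np.float64(110.5), [24.0, 18.25]), ([309.7, 243.3], np.float64(59.625), [10.0, 9.5]), ([298.3, 250.6], np.float64(7.0), [2.75, 6.0]), ([315.2, 255.3], np.float64(46.1875), [16.5, 7.25]), ([299.3, 255.8], np.float64(12.3125), [4.5, 4.5])]
pin sc [([308.7, 190.4], np.float64(13.1875), [4.5, 3.75]), ([306.5, 202.0], np.float64(13.375), [7.0, 4.5])]
posts [0.55726076 0.15695663 0.091     ] [0.56534758 0.06727866 0.091     ] 0.09004184969735372 [0.56130417 0.11211765 0.091     ]
```

View pics/crop3.png

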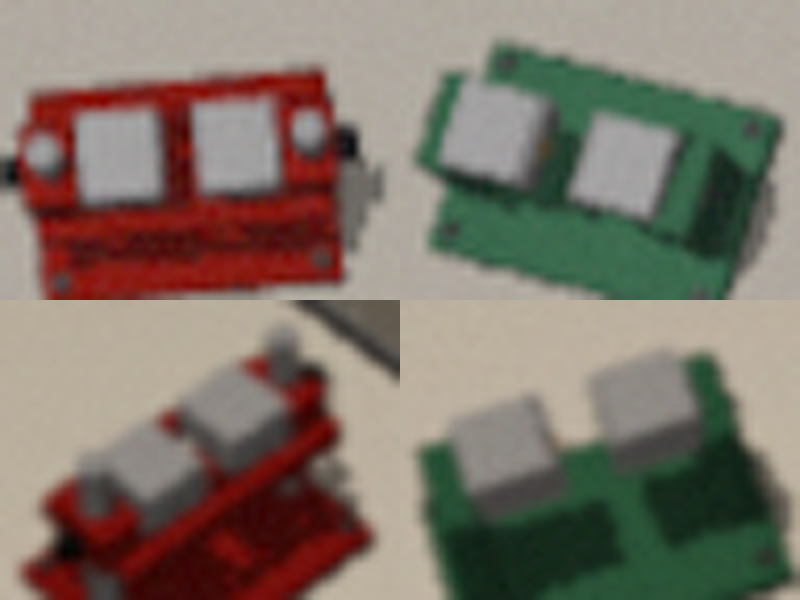

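```bash
python3 - <<'E'
from m2 import *
print('nogo tri',tri((242.85,203.85),(235.96,203.3)),[ray(t,242.85,203.85,z).round(4).tolist() for z in(.065,.075,.085)],ray(s,235.96,203.3,.075))
print('go tri',tri((166.8,209.3),(174.2,244.15)),ray(t,166.8,209.3,.075),ray(s,174.2,244.15,.075))
a,b=[ray(t,148+(u-400)/8.333-.44,192+v/8.333-.44,.075) for u,v in((497,133),(624,163))]; print('go y dir',a-b,np.linalg.norm(a-b))
p=ray(s,308.7,190.4,.100); print('pin',p,proj(t,p))
# block faces
H=cv2.cvtColor(t['pixels'],cv2.COLOR_BGR2HSV)
for nm,m,z in(('blue',cv2.inRange(H,(105,150,40),(125,255,255)),.04),('black',cv2.inRange(H,(0,0,0),(180,255,45)),.04)):
    x0,y0=(360,225) if nm=='blue' else (290,225); c=m[y0:y0+45,x0:x0+42]; M=cv2.moments(cv2.convexHull(np.argwhere(c)[:,::-1].astype(np.int32))); q=np.array([M['m10'],M['m01']])/M['m00']+[x0,y0]; print(nm,q,ray(t,*q,z))
c=lambda d,x,y:cv2.resize(d['pixels'][y:y+30,x:x+40],(400,300),interpolation=cv2.INTER_CUBIC)
cv2.imwrite('pics/crop4.png',cv2.convertScaleAbs(np.vstack([np.hstack([c(t,290,230),c(t,358,232)]),np.hstack([c(s,288,185),c(s,330,165)])]),alpha=1.6))
E
```

```text
nogo tri [0.56207678 0.11370573 0.07103093] [[0.5637, 0.1144, 0.065], [0.5617, 0.1139, 0.075], [0.5597, 0.1134, 0.085]] [0.55853498 0.11540694 0.075     ]
go tri [0.54622008 0.33107275 0.06928121] [0.54507734 0.32947267 0.075     ] [0.54205884 0.33248078 0.075     ]
go y dir [ 1.02228606e-02  4.38492362e-02 -1.11022302e-16] 0.045025130696834094
pin [ 0.44672222 -0.07131085  0.1       ] [310.07874409 243.80197131]
blue [377.45923109 246.40135192] [ 0.44540806 -0.27342729  0.04      ]
black [308.11256672 244.88694808] [ 0.44906401 -0.0738798   0.04      ]
```

View pics/crop4.png

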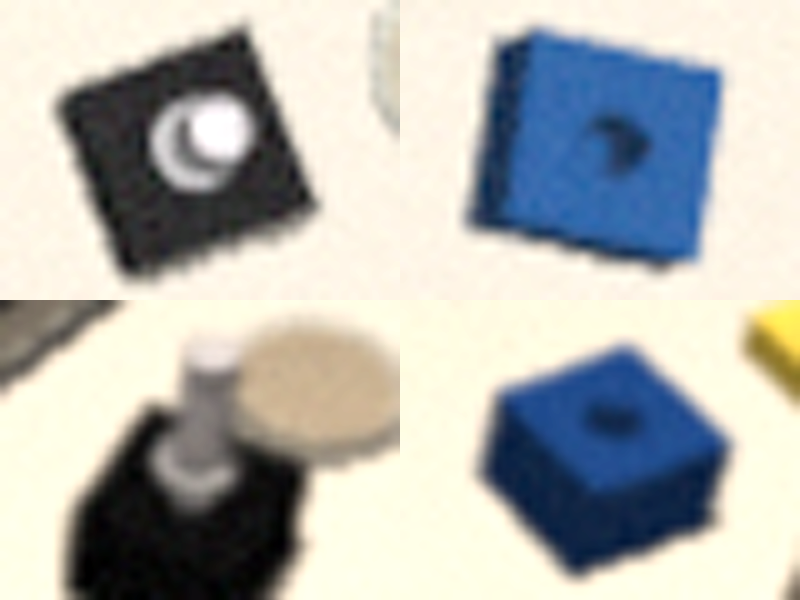

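```bash
python3 - <<'E'
from m2 import *
print('pin',ray(t,311.75,242.75,.1),ray(s,309.05,190.05,.1)); print('collar',ray(t,309.55,243.55,.051))
print('blue',ray(t,379.15,246.1,.04),ray(s,350.85,176.35,.04))
E
```

```text
pin [ 0.44957987 -0.07592652  0.1       ] [ 0.44712062 -0.07315914  0.1       ]
collar [ 0.45189816 -0.07661267  0.051     ]
blue [ 0.44628657 -0.27835951  0.04      ] [ 0.44462869 -0.27531612  0.04      ]
```

>>> {"name": "send_rows", "arguments": {"increments": [{"gripper": 0.0,"linear": [0.03,0.05,0.0],"delta_rot": [0,0,-0.07]},{"gripper": 0.0,"linear": [0.06,0.1,0.0],"delta_rot": [0,0,-0.14]},{"gripper": 0.0,"linear": [0.09,0.15,0.0],"delta_rot": [0,0,-0.21]},{"gripper": 0.0,"linear": [0.12,0.2,0.0],"delta_rot": [0,0,-0.28]},{"gripper": 0.0,"linear": [0.15,0.25,0.0],"delta_rot": [0,0,-0.34]},{"gripper": 0.0,"linear": [0.18,0.3,0.0],"delta_rot": [0,0,-0.34]},{"gripper": 0.0,"linear": [0.21,0.35,0],"delta_rot": [0,0,-0.34]},{"gripper": 0.0,"linear": [0.24,0.4,0],"delta_rot": [0,0,-0.34]}], "newtons": 80}}

```text
clock: 1.3
position: [0.3982, -0.1974, 0.2317]
ee_rot: [0.0, 1.0, -0.0, 0.0]
contact_force: [0.8, -0.3, 0.4]
width: 0.043
gripper_force: 0.0
```

>>> {"name": "send_rows", "arguments": {"increments": [{"gripper": 0.0,"linear": [0,0,0],"delta_rot": [0,0,0]},{"gripper": 0.0,"linear": [0,0,0],"delta_rot": [0,0,0]}]}}

```text
clock: 1.5
position: [0.3978, -0.1983, 0.2315]
ee_rot: [0.001, 1.0, 0.002, -0.0]
contact_force: [0.2, 0.2, -0.1]
width: 0.0426
gripper_force: 0.0
```

>>> {"name": "send_rows", "arguments": {"increments": [{"gripper": 0.0,"linear": [0.025,0.04,0],"delta_rot": [0,0,0]},{"gripper": 0.0,"linear": [0.04,0.08,-0.02],"delta_rot": [0,0,0]},{"gripper": 0.0,"linear": [0.051,0.124,-0.04],"delta_rot": [0,0,0]},{"gripper": 0.0,"linear": [0.051,0.124,-0.07],"delta_rot": [0,0,0]},{"gripper": 0.0,"linear": [0.051,0.124,-0.1],"delta_rot": [0,0,0]},{"gripper": 0.0,"linear": [0.051,0.124,-0.1],"delta_rot": [0,0,0]}]}}

```text
clock: 2.1
position: [0.4453, -0.0756, 0.1282]
ee_rot: [-0.001, 1.0, -0.001, -0.004]
contact_force: [-0.9, -0.2, -0.1]
width: 0.0426
gripper_force: 0.0
```

```bash
python3 - <<'E'
from m2 import *
c=lambda d,x,y:cv2.resize(d['pixels'][y:y+60,x:x+80],(400,300),interpolation=cv2.INTER_CUBIC)
cv2.imwrite('pics/p5.png',cv2.convertScaleAbs(np.hstack([c(t,270,205),c(s,270,155)]),alpha=1.5)); print(get_state()['position'])
E
```

```text
[ 0.44839173 -0.07667149  0.1315154 ]
```

View pics/p5.png

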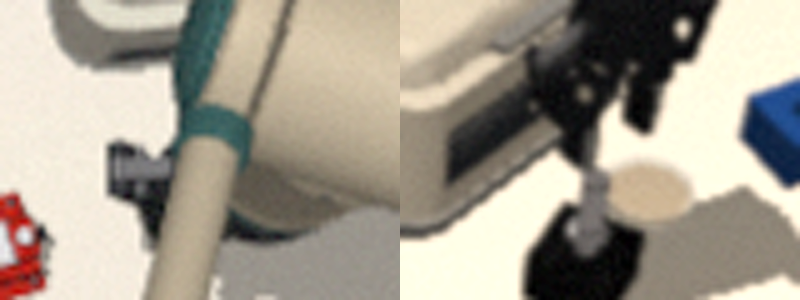

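The scene view (right panel) shows the open fingers straddling above the pin at about (590,180). The arm hides the top view. Descending.

>>> {"name": "send_rows", "arguments": {"increments": [{"gripper": 0.0,"linear": [0,0.001,-0.025],"delta_rot": [0,0,0]},{"gripper": 0.0,"linear": [0,0.001,-0.05],"delta_rot": [0,0,0]},{"gripper": 0.0,"linear": [0,0.001,-0.07],"delta_rot": [0,0,0]},{"gripper": 0.0,"linear": [0,0.001,-0.072],"delta_rot": [0,0,0]},{"gripper": 0.0,"linear": [0,0.001,-0.072],"delta_rot": [0,0,0]}]}}

```text
clock: 2.7
position: [0.4495, -0.0753, 0.0605]
ee_rot: [0.0, 1.0, -0.001, 0.001]
contact_force: [0.5, -0.9, 0.7]
width: 0.0428
gripper_force: 0.0
```

```bash
python3 -c "
from h import *
s=get_state();print(s['position'],s['contact_force'],s['ee_rot'])"
```

```text
[ 0.44951555 -0.07533271  0.06050017] [ 0.4532672  -0.87521548  0.72985144] [ 4.08554738e-04  9.99999113e-01 -8.32008553e-04  9.56228961e-04]
```

>>> {"name": "send_rows", "arguments": {"increments": [{"gripper": 0.6,"linear": [0,0,0],"delta_rot": [0,0,0]},{"gripper": 1,"linear": [0,0,0],"delta_rot": [0,0,0]},{"gripper": 1,"linear": [0,0,0],"delta_rot": [0,0,0]},{"gripper": 1,"linear": [0,0,0],"delta_rot": [0,0,0]},{"gripper": 1,"linear": [0,0,0],"delta_rot": [0,0,0]}], "newtons": 80}}

```text
clock: 3.2
position: [0.4498, -0.0747, 0.0609]
ee_rot: [0.001, 1.0, 0.0, 0.002]
contact_force: [-0.2, -0.8, 7.0]
width: 0.0151
gripper_force: 77.7
```

>>> {"name": "send_rows", "arguments": {"increments": [{"gripper": 1,"linear": [0,0,0.03],"delta_rot": [0,0,0]},{"gripper": 1,"linear": [0,0,0.07],"delta_rot": [0,0,0]},{"gripper": 1,"linear": [0,0,0.11],"delta_rot": [0,0,0]},{"gripper": 1,"linear": [0,0,0.14],"delta_rot": [0,0,0]},{"gripper": 1,"linear": [0,0.04,0.14],"delta_rot": [0,0,0]},{"gripper": 1,"linear": [0,0.08,0.14],"delta_rot": [0,0,0]},{"gripper": 1,"linear": [0,0.12,0.14],"delta_rot": [0,0,-0.03]},{"gripper": 1,"linear": [0,0.16,0.14],"delta_rot": [0,0,-0.06]}]}}

```text
clock: 4.0
position: [0.4481, 0.0872, 0.1999]
ee_rot: [0.0, 1.0, -0.031, 0.001]
contact_force: [0.3, -0.3, -1.1]
width: 0.0154
gripper_force: 79.0
```

>>> {"name": "send_rows", "arguments": {"increments": [{"gripper": 1,"linear": [0.02,0.04,0],"delta_rot": [0,0,-0.05]},{"gripper": 1,"linear": [0.04,0.08,0],"delta_rot": [0,0,-0.1]},{"gripper": 1,"linear": [0.06,0.12,0],"delta_rot": [0,0,-0.17]},{"gripper": 1,"linear": [0.08,0.16,0],"delta_rot": [0,0,-0.17]},{"gripper": 1,"linear": [0.095,0.2,0],"delta_rot": [0,0,-0.17]},{"gripper": 1,"linear": [0.095,0.246,0],"delta_rot": [0,0,-0.17]},{"gripper": 1,"linear": [0.095,0.246,0],"delta_rot": [0,0,-0.17]},{"gripper": 1,"linear": [0.095,0.246,0],"delta_rot": [0,0,-0.17]}]}}

```text
clock: 4.8
position: [0.5428, 0.3326, 0.1989]
ee_rot: [0.001, 0.994, -0.114, -0.0]
contact_force: [-0.8, -0.5, -1.4]
width: 0.0152
gripper_force: 79.2
```

```bash
python3 -c "
from h import *
s=get_state();print(s['position'],s['contact_force'],s['ee_rot'],s['width'])"
```

```text
[0.54279017 0.332632   0.19890687] [-0.79754492 -0.52053109 -1.43805376] [ 6.29215688e-04  9.93520301e-01 -1.13652375e-01 -3.92173394e-04] 0.015164243318282884
```

>>> {"name": "send_rows", "arguments": {"increments": [{"gripper": 1,"linear": [0.002,-0.0015,-0.025],"delta_rot": [0,0,0]},{"gripper": 1,"linear": [0.002,-0.0015,-0.045],"delta_rot": [0,0,0]},{"gripper": 1,"linear": [0.002,-0.0015,-0.057],"delta_rot": [0,0,0]},{"gripper": 1,"linear": [0.002,-0.0015,-0.057],"delta_rot": [0,0,0]},{"gripper": 1,"linear": [0.002,-0.0015,-0.057],"delta_rot": [0,0,0]}]}}

```text
clock: 5.3
position: [0.5458, 0.3298, 0.143]
ee_rot: [-0.0, 0.993, -0.115, 0.0]
contact_force: [0.1, 0.2, -1.1]
width: 0.0153
gripper_force: 79.2
```

```bash
cat > look.py <<'E'
from m2 import *
import sys
n,x,y,x2,y2=sys.argv[1],*map(int,sys.argv[2:6])
c=lambda d,x,y:cv2.resize(d['pixels'][y:y+45,x:x+45],(400,400),interpolation=cv2.INTER_CUBIC)
cv2.imwrite(f'pics/{n}.png',cv2.convertScaleAbs(np.hstack([c(t,x,y),c(s,x2,y2)]),alpha=1.4))
st=get_state(); print(st['position'],st['ee_rot'],st['contact_force'])
E
python3 look.py go1 145 185 152 215
```

```text
[0.54629977 0.33034905 0.14371756] [-5.83250513e-04  9.93359109e-01 -1.15048752e-01  1.06070821e-03] [-0.03744762  0.08436437 -1.8436594 ]
```

View pics/go1.png

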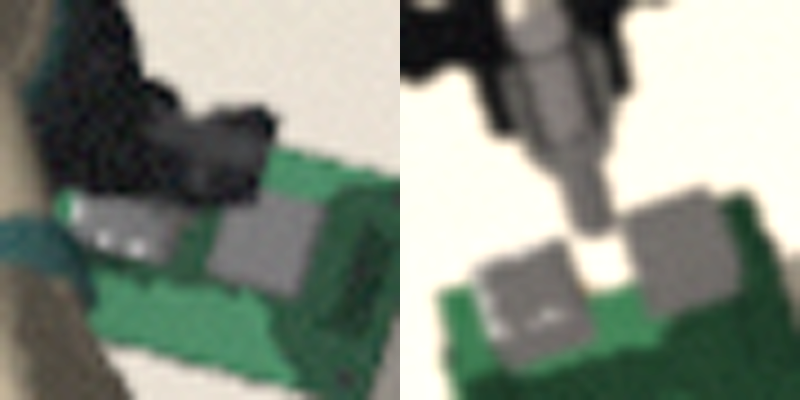

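```bash
python3 - <<'E'
from m2 import *
f=lambda u,v:(152+(u-400)/8.89-.44,215+v/8.89-.44)
tip=ray(s,*f(595,228),.0905); print('tip',tip)
yd=np.array([.227,.974]);xd=np.array([.974,-.227])
for u,v in((591,228),(607,277),(623,325)):
    g=ray(s,*f(u,v),.075); e=(tip-g)[:2]; print(g,'err x,y',e@xd,e@yd)
E
```

```text
tip [0.54292636 0.33122079 0.0905    ]
[0.55546165 0.32841667 0.075     ] err x,y -0.012845904212793365 -0.0001142956240419925
[0.53649155 0.33369106 0.075     ] err x,y 0.006828264099395533 -0.000945338656563532
[0.51833257 0.33864781 0.075     ] err x,y 0.025640290582248867 -0.0016511293159015283
```

>>> {"name": "send_rows", "arguments": {"increments": [{"gripper": 1,"linear": [-0.001,0.0008,-0.005],"delta_rot": [0,0,0]},{"gripper": 1,"linear": [-0.001,0.0008,-0.01],"delta_rot": [0,0,0]},{"gripper": 1,"linear": [-0.001,0.0008,-0.015],"delta_rot": [0,0,0]},{"gripper": 1,"linear": [-0.001,0.0008,-0.018],"delta_rot": [0,0,0]},{"gripper": 1,"linear": [-0.001,0.0008,-0.02],"delta_rot": [0,0,0]},{"gripper": 1,"linear": [-0.001,0.0008,-0.02],"delta_rot": [0,0,0]}]}}

```text
clock: 6.1
position: [0.5443, 0.331, 0.1218]
ee_rot: [0.0, 0.993, -0.115, -0.0]
contact_force: [-0.3, -0.2, -1.5]
width: 0.0152
gripper_force: 79.2
```

>>> {"name": "send_rows", "arguments": {"increments": [{"gripper": 1,"linear": [0,0,-0.001],"delta_rot": [0,0,0]},{"gripper": 1,"linear": [0,0,-0.002],"delta_rot": [0,0,0]},{"gripper": 1,"linear": [0,0,-0.002],"delta_rot": [0,0,0]}]}}

```text
clock: 6.4
position: [0.5444, 0.3311, 0.1203]
ee_rot: [0.0, 0.993, -0.115, -0.0]
contact_force: [-0.5, 0.8, -1.0]
width: 0.015
gripper_force: 79.2
```

>>> {"name": "send_rows", "arguments": {"increments": [{"gripper": 1,"linear": [0,0,-0.003],"delta_rot": [0,0,0]},{"gripper": 1,"linear": [0,0,-0.006],"delta_rot": [0,0,0]},{"gripper": 1,"linear": [0,0,-0.009],"delta_rot": [0,0,0]},{"gripper": 1,"linear": [0,0,-0.012],"delta_rot": [0,0,0]},{"gripper": 1,"linear": [0,0,-0.012],"delta_rot": [0,0,0]}]}}

```text
clock: 6.9
position: [0.5437, 0.3302, 0.1072]
ee_rot: [0.001, 0.993, -0.115, -0.001]
contact_force: [-0.8, -2.8, -2.6]
width: 0.0151
gripper_force: 79.0
```

>>> {"name": "send_rows", "arguments": {"increments": [{"gripper": 1,"linear": [0,0,-0.003],"delta_rot": [0,0,0]},{"gripper": 1,"linear": [0,0,-0.006],"delta_rot": [0,0,0]},{"gripper": 1,"linear": [0,0,-0.009],"delta_rot": [0,0,0]},{"gripper": 1,"linear": [0,0,-0.012],"delta_rot": [0,0,0]},{"gripper": 1,"linear": [0,0,-0.015],"delta_rot": [0,0,0]},{"gripper": 1,"linear": [0,0,-0.015],"delta_rot": [0,0,0]}]}}

```text
clock: 7.5
position: [0.5442, 0.3308, 0.0925]
ee_rot: [0.0, 0.993, -0.115, -0.0]
contact_force: [0.2, -4.6, -3.2]
width: 0.0152
gripper_force: 79.1
```

>>> {"name": "send_rows", "arguments": {"increments": [{"gripper": 1,"linear": [0,0,-0.001],"delta_rot": [0,0,0]},{"gripper": 1,"linear": [0,0,-0.002],"delta_rot": [0,0,0]},{"gripper": 1,"linear": [0,0,-0.003],"delta_rot": [0,0,0]},{"gripper": 1,"linear": [0,0,-0.003],"delta_rot": [0,0,0]}]}}

```text
clock: 7.9
position: [0.5444, 0.3311, 0.0903]
ee_rot: [0.0, 0.993, -0.115, 0.0]
contact_force: [-1.5, -4.4, 1.7]
width: 0.0148
gripper_force: 79.2
```

>>> {"name": "send_rows", "arguments": {"increments": [{"gripper": 1,"linear": [0,0,-0.001],"delta_rot": [0,0,0]},{"gripper": 1,"linear": [0,0,-0.0015],"delta_rot": [0,0,0]},{"gripper": 1,"linear": [0,0,-0.002],"delta_rot": [0,0,0]},{"gripper": 1,"linear": [0,0,-0.002],"delta_rot": [0,0,0]}]}}

```text
clock: 8.3
position: [0.5445, 0.3311, 0.0883]
ee_rot: [0.0, 0.993, -0.115, -0.0]
contact_force: [-1.0, -3.4, 1.5]
width: 0.0153
gripper_force: 79.2
```

>>> {"name": "send_rows", "arguments": {"increments": [{"gripper": 1,"linear": [0,0,-0.0005],"delta_rot": [0,0,0]},{"gripper": 1,"linear": [0,0,-0.001],"delta_rot": [0,0,0]},{"gripper": 1,"linear": [0,0,-0.001],"delta_rot": [0,0,0]}]}}

```text
clock: 8.6
position: [0.5445, 0.3312, 0.0875]
ee_rot: [-0.0, 0.993, -0.115, 0.0]
contact_force: [-1.0, -4.6, 3.3]
width: 0.015
gripper_force: 79.2
```

>>> {"name": "send_rows", "arguments": {"increments": [{"gripper": 1,"linear": [0,0,-0.0005],"delta_rot": [0,0,0]},{"gripper": 1,"linear": [0,0,-0.001],"delta_rot": [0,0,0]},{"gripper": 1,"linear": [0,0,-0.001],"delta_rot": [0,0,0]},{"gripper": 1,"linear": [0,0,-0.001],"delta_rot": [0,0,0]}]}}

```text
clock: 9.0
position: [0.5445, 0.3312, 0.0869]
ee_rot: [-0.0, 0.993, -0.115, 0.0]
contact_force: [-1.9, -5.0, 4.9]
width: 0.0155
gripper_force: 79.4
```

The collar is resting on the jaws: the height matches and the force is rising. I'll hold briefly, then withdraw.

>>> {"name": "send_rows", "arguments": {"increments": [{"gripper": 1,"linear": [0,0,-0.0006],"delta_rot": [0,0,0]},{"gripper": 1,"linear": [0,0,-0.0006],"delta_rot": [0,0,0]},{"gripper": 1,"linear": [0,0,-0.0006],"delta_rot": [0,0,0]},{"gripper": 1,"linear": [0,0,-0.0006],"delta_rot": [0,0,0]}]}}

```text
clock: 9.4
position: [0.5445, 0.3312, 0.0866]
ee_rot: [-0.0, 0.993, -0.115, 0.0]
contact_force: [-3.4, -4.6, 5.8]
width: 0.0153
gripper_force: 79.5
```

>>> {"name": "send_rows", "arguments": {"increments": [{"gripper": 1,"linear": [0,0,0.01],"delta_rot": [0,0,0]},{"gripper": 1,"linear": [0,0,0.02],"delta_rot": [0,0,0]},{"gripper": 1,"linear": [0,0,0.03],"delta_rot": [0,0,0]},{"gripper": 1,"linear": [0,0,0.045],"delta_rot": [0,0,0]},{"gripper": 1,"linear": [0,0,0.065],"delta_rot": [0,0,0]},{"gripper": 1,"linear": [0,0,0.09],"delta_rot": [0,0,0]},{"gripper": 1,"linear": [0,0,0.11],"delta_rot": [0,0,0]},{"gripper": 1,"linear": [0,0,0.11],"delta_rot": [0,0,0]}]}}

```text
clock: 10.2
position: [0.5475, 0.3339, 0.2006]
ee_rot: [-0.004, 0.993, -0.115, 0.005]
contact_force: [1.2, -0.1, -0.9]
width: 0.0153
gripper_force: 79.2
```

>>> {"name": "send_rows", "arguments": {"increments": [{"gripper": 1,"linear": [0.002,-0.03,0],"delta_rot": [0,0,0.05]},{"gripper": 1,"linear": [0.004,-0.06,0],"delta_rot": [0,0,0.1]},{"gripper": 1,"linear": [0.007,-0.1,0],"delta_rot": [0,0,0.16]},{"gripper": 1,"linear": [0.01,-0.14,0],"delta_rot": [0,0,0.22]},{"gripper": 1,"linear": [0.013,-0.175,0],"delta_rot": [0,0,0.28]},{"gripper": 1,"linear": [0.0165,-0.205,0],"delta_rot": [0,0,0.32]},{"gripper": 1,"linear": [0.0165,-0.217,0],"delta_rot": [0,0,0.32]},{"gripper": 1,"linear": [0.0165,-0.217,0],"delta_rot": [0,0,0.32]}]}}

```text
clock: 11.0
position: [0.5612, 0.1134, 0.1954]
ee_rot: [-0.0, 0.999, 0.043, 0.0]
contact_force: [0.4, 0.4, -1.5]
width: 0.0155
gripper_force: 79.2
```

>>> {"name": "send_rows", "arguments": {"increments": [{"gripper": 1,"linear": [0,0,-0.01],"delta_rot": [0,0,0]},{"gripper": 1,"linear": [0,0,-0.025],"delta_rot": [0,0,0]},{"gripper": 1,"linear": [0,0,-0.035],"delta_rot": [0,0,0]},{"gripper": 1,"linear": [0,0,-0.035],"delta_rot": [0,0,0]},{"gripper": 1,"linear": [0,0,-0.035],"delta_rot": [0,0,0]}]}}

```text
clock: 11.5
position: [0.5609, 0.115, 0.1604]
ee_rot: [-0.0, 0.999, 0.045, -0.0]
contact_force: [-0.2, 0.1, -1.9]
width: 0.0153
gripper_force: 79.1
```

```bash
python3 look.py ng1 222 182 213 180
```

```text
[0.56139882 0.11471008 0.16119084] [-6.08064848e-05  9.98977965e-01  4.51962184e-02  5.68539244e-04] [-0.1541629  0.6311213 -2.0294102]
```

View pics/ng1.png

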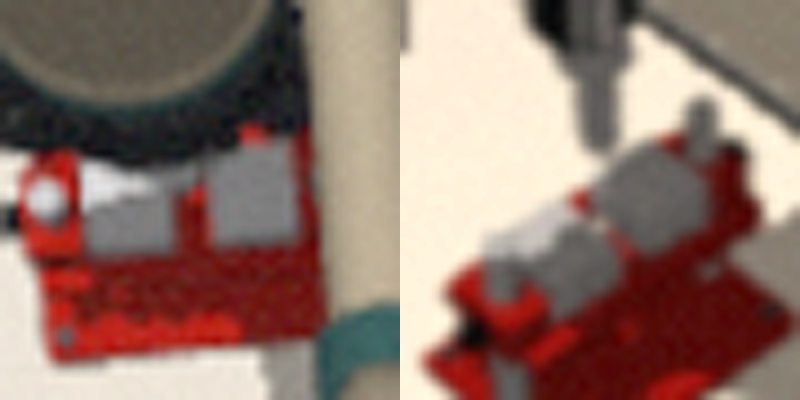

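>>> {"name": "send_rows", "arguments": {"increments": [{"gripper": 1,"linear": [0,0,-0.005],"delta_rot": [0,0,0]},{"gripper": 1,"linear": [0,0,-0.01],"delta_rot": [0,0,0]},{"gripper": 1,"linear": [0,0,-0.014],"delta_rot": [0,0,0]},{"gripper": 1,"linear": [0,0,-0.016],"delta_rot": [0,0,0]},{"gripper": 1,"linear": [0,0,-0.016],"delta_rot": [0,0,0]}]}}

```text
clock: 12.1
position: [0.5606, 0.1141, 0.1442]
ee_rot: [0.0, 0.999, 0.045, -0.0]
contact_force: [0.8, 0.1, -1.1]
width: 0.015
gripper_force: 79.1
```

Tip at about 0.091. From here I'll feel downward in bounded 4 mm calls.

>>> {"name": "send_rows", "arguments": {"increments": [{"gripper": 1,"linear": [0,0,-0.001],"delta_rot": [0,0,0]},{"gripper": 1,"linear": [0,0,-0.002],"delta_rot": [0,0,0]},{"gripper": 1,"linear": [0,0,-0.003],"delta_rot": [0,0,0]},{"gripper": 1,"linear": [0,0,-0.004],"delta_rot": [0,0,0]},{"gripper": 1,"linear": [0,0,-0.004],"delta_rot": [0,0,0]}]}}

```text
clock: 12.6
position: [0.5609, 0.1141, 0.1406]
ee_rot: [0.0, 0.999, 0.045, -0.0]
contact_force: [1.2, 0.4, -1.4]
width: 0.0151
gripper_force: 79.1
```

>>> {"name": "send_rows", "arguments": {"increments": [{"gripper": 1,"linear": [0,0,-0.001],"delta_rot": [0,0,0]},{"gripper": 1,"linear": [0,0,-0.002],"delta_rot": [0,0,0]},{"gripper": 1,"linear": [0,0,-0.003],"delta_rot": [0,0,0]},{"gripper": 1,"linear": [0,0,-0.004],"delta_rot": [0,0,0]},{"gripper": 1,"linear": [0,0,-0.004],"delta_rot": [0,0,0]}]}}

```text
clock: 13.1
position: [0.5608, 0.1141, 0.1365]
ee_rot: [0.0, 0.999, 0.045, -0.0]
contact_force: [0.1, 0.7, -1.2]
width: 0.0151
gripper_force: 79.1
```

>>> {"name": "send_rows", "arguments": {"increments": [{"gripper": 1,"linear": [0,0,-0.001],"delta_rot": [0,0,0]},{"gripper": 1,"linear": [0,0,-0.002],"delta_rot": [0,0,0]},{"gripper": 1,"linear": [0,0,-0.003],"delta_rot": [0,0,0]},{"gripper": 1,"linear": [0,0,-0.004],"delta_rot": [0,0,0]},{"gripper": 1,"linear": [0,0,-0.004],"delta_rot": [0,0,0]}]}}

```text
clock: 13.6
position: [0.5608, 0.1141, 0.1325]
ee_rot: [0.0, 0.999, 0.045, -0.0]
contact_force: [-0.0, -0.2, -1.2]
width: 0.015
gripper_force: 79.1
```

>>> {"name": "send_rows", "arguments": {"increments": [{"gripper": 1,"linear": [0,0,-0.001],"delta_rot": [0,0,0]},{"gripper": 1,"linear": [0,0,-0.002],"delta_rot": [0,0,0]},{"gripper": 1,"linear": [0,0,-0.003],"delta_rot": [0,0,0]},{"gripper": 1,"linear": [0,0,-0.004],"delta_rot": [0,0,0]},{"gripper": 1,"linear": [0,0,-0.004],"delta_rot": [0,0,0]}]}}

```text
clock: 14.1
position: [0.5608, 0.1141, 0.1285]
ee_rot: [0.0, 0.999, 0.045, -0.0]
contact_force: [-0.4, -0.0, -0.9]
width: 0.0151
gripper_force: 79.1
```

>>> {"name": "send_rows", "arguments": {"increments": [{"gripper": 1,"linear": [0,0,-0.001],"delta_rot": [0,0,0]},{"gripper": 1,"linear": [0,0,-0.002],"delta_rot": [0,0,0]},{"gripper": 1,"linear": [0,0,-0.003],"delta_rot": [0,0,0]},{"gripper": 1,"linear": [0,0,-0.003],"delta_rot": [0,0,0]}]}}

```text
clock: 14.5
position: [0.5608, 0.1141, 0.1255]
ee_rot: [0.0, 0.999, 0.045, -0.0]
contact_force: [0.3, -0.6, -1.7]
width: 0.015
gripper_force: 79.1
```

>>> {"name": "send_rows", "arguments": {"increments": [{"gripper": 1,"linear": [0,0,-0.001],"delta_rot": [0,0,0]},{"gripper": 1,"linear": [0,0,-0.002],"delta_rot": [0,0,0]},{"gripper": 1,"linear": [0,0,-0.003],"delta_rot": [0,0,0]},{"gripper": 1,"linear": [0,0,-0.003],"delta_rot": [0,0,0]}]}}

```text
clock: 14.9
position: [0.5613, 0.1138, 0.1231]
ee_rot: [0.0, 0.999, 0.045, 0.0]
contact_force: [0.9, -1.5, 2.4]
width: 0.0148
gripper_force: 79.2
```

Contact has begun at tip about 0.070. I'll load it up gradually.

>>> {"name": "send_rows", "arguments": {"increments": [{"gripper": 1,"linear": [0,0,-0.0005],"delta_rot": [0,0,0]},{"gripper": 1,"linear": [0,0,-0.001],"delta_rot": [0,0,0]},{"gripper": 1,"linear": [0,0,-0.0015],"delta_rot": [0,0,0]},{"gripper": 1,"linear": [0,0,-0.0015],"delta_rot": [0,0,0]}]}}

```text
clock: 15.3
position: [0.5614, 0.1139, 0.122]
ee_rot: [0.0, 0.999, 0.045, 0.001]
contact_force: [-1.0, -3.1, 5.4]
width: 0.0152
gripper_force: 79.5
```

>>> {"name": "send_rows", "arguments": {"increments": [{"gripper": 1,"linear": [0,-0.0005,-0.0005],"delta_rot": [0,0,0]},{"gripper": 1,"linear": [0,-0.0005,-0.001],"delta_rot": [0,0,0]},{"gripper": 1,"linear": [0,-0.0005,-0.0013],"delta_rot": [0,0,0]},{"gripper": 1,"linear": [0,-0.0005,-0.0013],"delta_rot": [0,0,0]}]}}

```text
clock: 15.7
position: [0.5615, 0.1137, 0.1212]
ee_rot: [-0.0, 0.999, 0.045, 0.001]
contact_force: [-1.6, -1.8, 9.4]
width: 0.0154
gripper_force: 79.7
```

>>> {"name": "send_rows", "arguments": {"increments": [{"gripper": 1,"linear": [0,0,0],"delta_rot": [0,0,0]},{"gripper": 1,"linear": [0,0,0],"delta_rot": [0,0,0]},{"gripper": 1,"linear": [0,0,0],"delta_rot": [0,0,0]},{"gripper": 1,"linear": [0,0,0],"delta_rot": [0,0,0]},{"gripper": 1,"linear": [0,0,0],"delta_rot": [0,0,0]},{"gripper": 1,"linear": [0,0,0],"delta_rot": [0,0,0]},{"gripper": 1,"linear": [0,0,0],"delta_rot": [0,0,0]},{"gripper": 1,"linear": [0,0,0],"delta_rot": [0,0,0]}]}}

```text
clock: 16.5
position: [0.5615, 0.1138, 0.1213]
ee_rot: [-0.0, 0.999, 0.045, 0.001]
contact_force: [-1.2, -0.8, 8.2]
width: 0.0152
gripper_force: 79.7
```

>>> {"name": "send_rows", "arguments": {"increments": [{"gripper": 1,"linear": [0,0,0],"delta_rot": [0,0,0]},{"gripper": 1,"linear": [0,0,0],"delta_rot": [0,0,0]},{"gripper": 1,"linear": [0,0,0],"delta_rot": [0,0,0]}]}}

```text
clock: 16.8
position: [0.5614, 0.1138, 0.1212]
ee_rot: [-0.0, 0.999, 0.045, 0.001]
contact_force: [-1.4, -1.8, 8.9]
width: 0.0153
gripper_force: 79.7
```

The NO-GO gap held about 10 N for more than 1 s. Lifting, then moving around the centrifuge to the blue holder.

>>> {"name": "send_rows", "arguments": {"increments": [{"gripper": 1,"linear": [0,0,0.01],"delta_rot": [0,0,0]},{"gripper": 1,"linear": [0,0,0.04],"delta_rot": [0,0,0]},{"gripper": 1,"linear": [-0.02,0,0.07],"delta_rot": [0,0,-0.03]},{"gripper": 1,"linear": [-0.05,0,0.08],"delta_rot": [0,0,-0.06]},{"gripper": 1,"linear": [-0.085,0,0.08],"delta_rot": [0,0,-0.09]},{"gripper": 1,"linear": [-0.115,-0.01,0.08],"delta_rot": [0,0,-0.09]},{"gripper": 1,"linear": [-0.115,-0.05,0.08],"delta_rot": [0,0,-0.09]},{"gripper": 1,"linear": [-0.115,-0.09,0.08],"delta_rot": [0,0,-0.09]}]}}

```text
clock: 17.6
position: [0.4446, 0.0241, 0.2]
ee_rot: [-0.001, 1.0, 0.001, 0.0]
contact_force: [0.9, -0.4, -0.8]
width: 0.0153
gripper_force: 79.2
```

>>> {"name": "send_rows", "arguments": {"increments": [{"gripper": 1,"linear": [0,-0.04,0],"delta_rot": [0,0,0]},{"gripper": 1,"linear": [0,-0.08,0],"delta_rot": [0,0,0]},{"gripper": 1,"linear": [0,-0.12,0],"delta_rot": [0,0,0]},{"gripper": 1,"linear": [0,-0.16,0],"delta_rot": [0,0,0]},{"gripper": 1,"linear": [0,-0.2,0],"delta_rot": [0,0,0]},{"gripper": 1,"linear": [0,-0.24,0],"delta_rot": [0,0,0]},{"gripper": 1,"linear": [0,-0.27,0],"delta_rot": [0,0,0]},{"gripper": 1,"linear": [0,-0.29,0],"delta_rot": [0,0,0]}]}}

```text
clock: 18.4
position: [0.4459, -0.2682, 0.1995]
ee_rot: [-0.0, 1.0, -0.001, 0.0]
contact_force: [0.5, 0.9, -0.4]
width: 0.0151
gripper_force: 79.2
```

>>> {"name": "send_rows", "arguments": {"increments": [{"gripper": 1,"linear": [0,0,0],"delta_rot": [0,0,0]},{"gripper": 1,"linear": [0,0,0],"delta_rot": [0,0,0]}]}}

```text
clock: 18.6
position: [0.4457, -0.2657, 0.1994]
ee_rot: [-0.001, 1.0, -0.001, -0.0]
contact_force: [-0.1, -0.1, -1.9]
width: 0.0151
gripper_force: 79.2
```

>>> {"name": "send_rows", "arguments": {"increments": [{"gripper": 1,"linear": [0.001,-0.011,-0.03],"delta_rot": [0,0,0]},{"gripper": 1,"linear": [0.001,-0.011,-0.06],"delta_rot": [0,0,0]},{"gripper": 1,"linear": [0.001,-0.011,-0.085],"delta_rot": [0,0,0]},{"gripper": 1,"linear": [0.001,-0.011,-0.092],"delta_rot": [0,0,0]},{"gripper": 1,"linear": [0.001,-0.011,-0.092],"delta_rot": [0,0,0]},{"gripper": 1,"linear": [0.001,-0.011,-0.092],"delta_rot": [0,0,0]}]}}

```text
clock: 19.2
position: [0.4478, -0.2772, 0.109]
ee_rot: [0.001, 1.0, 0.0, 0.001]
contact_force: [-0.1, 0.9, -1.6]
width: 0.0151
gripper_force: 79.2
```

```bash
python3 look.py bl1 358 225 330 150
```

```text
[ 0.44794558 -0.27771529  0.10946648] [9.48210767e-04 9.99998809e-01 1.26420163e-04 1.21132781e-03] [ 0.02559911  0.26682384 -1.42814344]
```

View pics/bl1.png

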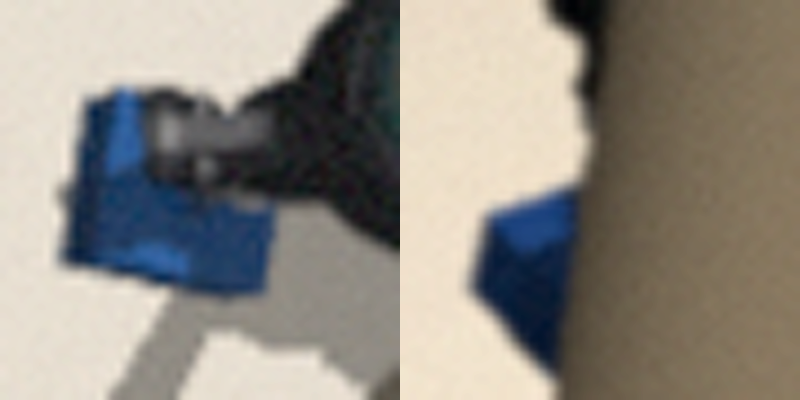

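In both views the hole is hidden by the hand and arm. The mouth takes about ±5 mm of error, so I'll go down by feel.

>>> {"name": "send_rows", "arguments": {"increments": [{"gripper": 1,"linear": [-0.001,0.0005,-0.005],"delta_rot": [0,0,0]},{"gripper": 1,"linear": [-0.001,0.0005,-0.01],"delta_rot": [0,0,0]},{"gripper": 1,"linear": [-0.001,0.0005,-0.014],"delta_rot": [0,0,0]},{"gripper": 1,"linear": [-0.001,0.0005,-0.018],"delta_rot": [0,0,0]},{"gripper": 1,"linear": [-0.001,0.0005,-0.02],"delta_rot": [0,0,0]},{"gripper": 1,"linear": [-0.001,0.0005,-0.02],"delta_rot": [0,0,0]}]}}

```text
clock: 19.9
position: [0.4459, -0.277, 0.0875]
ee_rot: [0.0, 1.0, -0.0, -0.0]
contact_force: [0.2, -0.4, -1.7]
width: 0.0155
gripper_force: 79.2
```

>>> {"name": "send_rows", "arguments": {"increments": [{"gripper": 1,"linear": [0,0,-0.004],"delta_rot": [0,0,0]},{"gripper": 1,"linear": [0,0,-0.008],"delta_rot": [0,0,0]},{"gripper": 1,"linear": [0,0,-0.012],"delta_rot": [0,0,0]},{"gripper": 1,"linear": [0,0,-0.016],"delta_rot": [0,0,0]},{"gripper": 1,"linear": [0,0,-0.02],"delta_rot": [0,0,0]},{"gripper": 1,"linear": [0,0,-0.024],"delta_rot": [0,0,0]},{"gripper": 1,"linear": [0,0,-0.024],"delta_rot": [0,0,0]}]}}

```text
clock: 20.6
position: [0.4459, -0.2771, 0.0633]
ee_rot: [0.0, 1.0, -0.0, -0.0]
contact_force: [0.1, -2.1, -2.3]
width: 0.0151
gripper_force: 79.3
```

>>> {"name": "send_rows", "arguments": {"increments": [{"gripper": 1,"linear": [0,0,-0.001],"delta_rot": [0,0,0]},{"gripper": 1,"linear": [0,0,-0.002],"delta_rot": [0,0,0]},{"gripper": 1,"linear": [0,0,-0.0025],"delta_rot": [0,0,0]},{"gripper": 1,"linear": [0,0,-0.0025],"delta_rot": [0,0,0]}]}}

```text
clock: 21.0
position: [0.4461, -0.2772, 0.0616]
ee_rot: [0.0, 1.0, -0.0, 0.0]
contact_force: [-0.4, -1.7, -0.4]
width: 0.0153
gripper_force: 79.3
```

The tip is at the floor; the first grasp was at the same height (0.0609). Releasing and retreating.

>>> {"name": "send_rows", "arguments": {"increments": [{"gripper": 0.4,"linear": [0,0,0],"delta_rot": [0,0,0]},{"gripper": 0.2,"linear": [0,0,0],"delta_rot": [0,0,0]},{"gripper": 0,"linear": [0,0,0],"delta_rot": [0,0,0]},{"gripper": 0,"linear": [0,0,0],"delta_rot": [0,0,0]},{"gripper": 0,"linear": [0,0,0],"delta_rot": [0,0,0]}]}}

```text
clock: 21.5
position: [0.4459, -0.2766, 0.0614]
ee_rot: [-0.0, 1.0, -0.0, -0.0]
contact_force: [-0.5, -0.2, 0.4]
width: 0.0429
gripper_force: 0.0
```

>>> {"name": "send_rows", "arguments": {"increments": [{"gripper": 0,"linear": [0,0,0.02],"delta_rot": [0,0,0]},{"gripper": 0,"linear": [0,0,0.05],"delta_rot": [0,0,0]},{"gripper": 0,"linear": [0,0,0.09],"delta_rot": [0,0,0]},{"gripper": 0,"linear": [0,0,0.13],"delta_rot": [0,0,0]},{"gripper": 0,"linear": [0,-0.04,0.15],"delta_rot": [0,0,0]},{"gripper": 0,"linear": [-0.05,-0.08,0.15],"delta_rot": [0,0,0]},{"gripper": 0,"linear": [-0.09,-0.11,0.15],"delta_rot": [0,0,0]},{"gripper": 0,"linear": [-0.12,-0.15,0.15],"delta_rot": [0,0,0]}]}}

```text
clock: 22.3
position: [0.333, -0.4163, 0.2117]
ee_rot: [-0.0, 1.0, 0.0, -0.0]
contact_force: [1.4, -0.6, 0.2]
width: 0.0427
gripper_force: 0.0
```

>>> {"name": "send_rows", "arguments": {"increments": [{"gripper": 0,"linear": [-0.02,-0.04,0],"delta_rot": [0,0,0]},{"gripper": 0,"linear": [-0.04,-0.08,0],"delta_rot": [0,0,0]},{"gripper": 0,"linear": [-0.04,-0.08,0],"delta_rot": [0,0,0]}]}}

```text
clock: 22.6
position: [0.292, -0.5017, 0.211]
ee_rot: [0.002, 1.0, -0.003, -0.001]
contact_force: [0.4, 0.5, -0.1]
width: 0.0426
gripper_force: 0.0
```

```bash
python3 look.py end 358 222 330 148
```

```text
[ 0.2941129  -0.49671804  0.21086833] [-8.24201131e-04  9.99998907e-01 -1.22709391e-03 -9.37519682e-06] [ 0.61807636  0.43112249 -0.13174709]
```

View pics/end.png

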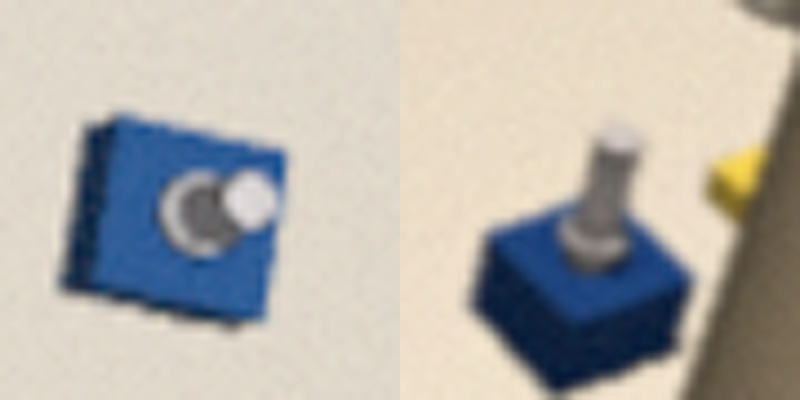

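The pin stands upright in the blue holder at top crop (215,210). Its collar is just above the block face, as it was in the black holder, and the gripper is well clear.

```bash
python3 -c "
from rig import sign_off
print(sign_off())"
```

```text
the job is handed in; nothing more can be done
None
```

The pin passed both gauges: it went through the GO gap until its collar rested on the jaws, and the NO-GO gap stopped it under about 10 N for over a second. It now stands released in the blue holder, apparently fully down, and the job is handed in at about 23 s, with no verdict shown.

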